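Lengthen the carton stop: press the spring button and slide the tube to the next hole

TASK

The next cartons are the longer size, so lengthen the carton stop that has the orange end plate: pinch its brass spring button in flush, slide the tube out, end plate first, until the button pops out through the next hole, and let go. Leave the stop with the blue end plate as it is.

Things in the scene. Friction and masses are not known exactly. Their poses are not given: they have to be found in the camera images.
- orange_press (a point): Fixed point on the stop with orange end plate: on the brass button's axis, in the side face of the steel square tube (30 mm), half-way up it, 75 mm over the table. x points into the tube (its middle 15 mm, far face 30 mm on), y along it to the end plate, the way it slides out; z up. End plate 60 mm off at +y, 38 mm higher than this; tube's rear end 90 mm off at -y; foot plate 10 mm thick.
- orange_sleeve (a joint): How far the orange stop's tube is slid out, m: 0 at the start, locked by the button; 0.060 when the second hole (60 mm behind the first) is at the button; hard end stop at 0.0615. About 1 N friction, stays where left. A grip that pinches the tube across x from above, one finger on the button, one on the plain face opposite, presses the button flush and can pull the tube along +y.
- orange_button (a joint): How far the button is pressed in, m: 0 standing 5 mm out of the tube's side face, 0.005 flush, about 0.0075 under the tube's wall between the holes. 10 mm in diameter, round head, spring 3 to 4 N. It sits in the fixed inner tube and does not travel with the sliding tube; once flush, pulling the tube drives it under the wall.
- blue_sleeve (a joint): How far the tube of the other, otherwise identical stop (blue end plate) is slid out, m: 0 as it stands and shall stay. Orange and blue may change places; each stands turned up to 0.3 rad.

How it is judged:
On the way:
1. the orange stop's button is pressed in while its tube is still at the first hole (value of joint orange_button above 0.0035 m and value of joint orange_sleeve below 0.015 m), for 0.05 s.
At the end, for the whole second after the job is handed in: The orange stop's tube is slid out by 60 mm (at least 57 mm) and at rest, its button has popped out through the second hole (within 1.5 mm of standing fully out), and the blue stop's tube is still in (within 5 mm) (value of joint orange_sleeve above 0.057 m and value of joint orange_button below 0.0015 m and velocity of joint orange_sleeve below 0.01 m/s and value of joint blue_sleeve below 0.005 m); the robot touches nothing.
It fails at once if the blue stop's tube is slid out (value of joint blue_sleeve above 0.01 m).
It also fails if it takes over 29 s, if anything falls off the work surface, if the arm or the gripper's body presses on something with over 40 N, if the wrist force passes 120 N, or if a joint passes its speed limit or range.

ROBOT

A 7-joint arm with a two-finger parallel gripper is mounted at the origin on a cart in front of the work surface, level with it; the furniture and walls round the work are solid. World frame = base frame: x ahead of the robot, y to its left, z up, the work surface at z = 0. Lengths are in m, angles in rad, forces in N, time in s.
With the tool pointing down it reaches from about 0.425 to 0.95 m from the base axis. Payload 4.7 kg.
Tool frame: the origin (TCP) lies at the very end of the fingers, on their centre line; the grasp point (between the pads) lies 19 mm behind it; x points along the fingers, z is the direction in which the jaws open and shut, and the axes are right-handed (so a half turn about x gives the same grasp; the last joint's range is limited). The gripper opens to 85 mm and grips with 20 to 120 N. Pads are 22 mm wide; open, the fingers measure 114 mm over their backs; the gripper's body (76 mm by 85 mm) begins 54 mm behind the grasp point. The pads swing forward as they close: fully open they stand 13 mm farther back than shut.
Start: joints at [1.263, 0.469, -0.049, 1.532, 0.024, 1.141, -0.082], TCP at [0.186, -0.649, 0.195] pointing down, gripper open.
Joint ranges: [-2.59, 2.59], [-0.33, 1.99], [-1.39, 1.29], [0.1, 2.45], [-1.04, 4.18], [0.21, 1.99], [-2.66, 2.66]. Speed limits (rad/s): [2.57, 2.57, 3.14, 3.14, 3.14, 3.14, 3.14].

INTERFACE

Orientations are given as a unit quaternion [x, y, z, w].
In Python, from station import r gives the robot as it stands. Calls block until the motion is done:
- r.move_ptp(position, orientation): joint-space move of the TCP to a pose.
- r.servo_line(position, rot=None, max_speed=0.15): straight line of the TCP; rot=None keeps the orientation; max_speed is the mean speed in m/s.
- r.move_j(angles): joint-space move.
- r.gripper_to(opening, f_grip=None): opening from 0.0 (shut) to 1.0 (fully open); f_grip is the grip in N (None keeps the last); returns when the fingers have stopped.
- r.wait(seconds).
- r.ik(position, orientation): joint angles nearest the present ones, or None.
- r.state(): the state.
- r.capture(name): name is "side" or "top" or "wrist"; returns a dict with "frame" (384x512x3 uint8, red, green, blue), "intrinsics" (3x3 intrinsics, pixels), "R" (3x3) and "t" (3): a world point X has camera coordinates R X + t; the wrist camera has in their place "tool_from_camera" (4x4, takes a point from camera to tool coordinates, whose origin is the TCP and whose axes are the tool frame's). Camera axes: x right, y down, z forward; pixel columns grow to the right and rows downward; lengths in m; the calibration is good to about 2 mm. A picture is of the moment at which its call begins: read the wrist's pose just before it. There is no depth.
A pose or a line that the arm cannot do raises r.IKError and nothing moves.
- r.close_job(): hands the job in, once; it reports no verdict.
The state is a dict: "t": time; "q": joint angles; "joint_velocities": joint speeds; "joint_torque": joint torques, N m; "tcp_pos": TCP position; "tcp_rot": TCP orientation; "wrist_force": force on the tool from outside, world axes, zero at the start; "moment": the same for the moment, N m; "gripper_width": opening from 0.0 (shut) to 1.0 (fully open).
Only numpy, scipy, OpenCV 4.12 (cv2) and the standard library are available. Lean on these libraries where they do the work, as an engineer would, in place of code of your own. Each camera call takes 0.05 s, during which the arm holds its last target.

## Working session

There is one attempt and no reset: what is moved stays moved. The work goes in short steps, each a Python script; the robot and the scene stay as the last script left them, time stands still between calls to the robot, and variables do not carry over. Pictures are saved under pics/ and viewed, and the job is handed in when it is done.

```bash
ls; mkdir -p pics; python3 - <<'E'
from station import r
import cv2
for n in ["side","top","wrist"]:
    c=r.capture(n); cv2.imwrite(f"pics/{n}0.png",c["frame"][:,:,::-1])
    print(n,c["intrinsics"],c.get("R"),c.get("t"),c.get("tool_from_camera"))
s=r.state();print(s["t"],s["tcp_pos"],s["tcp_rot"],s["gripper_width"])
E
```

```text
pics
side [[459.16670749   0.         255.67217496]
 [  0.         459.16670749 184.9839872 ]
 [  0.           0.           1.        ]] [[-0.98118181 -0.19302739 -0.00476216]
 [-0.10289014  0.54355509 -0.8330435 ]
 [ 0.16338871 -0.81687716 -0.55318699]] [0.4591367  0.13658619 0.99572401] None
top [[492.71095923   0.         253.81261476]
 [  0.         492.71095923 183.16581871]
 [  0.           0.           1.        ]] [[-4.35421214e-02 -9.99051515e-01 -3.93280616e-04]
 [-9.76506409e-01  4.26426781e-02 -2.11226977e-01]
 [ 2.11043402e-01 -8.81322965e-03 -9.77436959e-01]] [0.03516384 0.48923484 1.25051088] None
wrist [[294.40288116   0.         256.94827204]
 [  0.         294.40288116 190.31358427]
 [  0.           0.           1.        ]] None None [[ 1.86289118e-03 -2.64772450e-01  9.64309120e-01 -1.79115055e-01]
 [ 4.09187883e-04 -9.64310511e-01 -2.64773622e-01  6.75739060e-02]
 [ 9.99998181e-01  8.87828052e-04 -1.68806386e-03  4.19428263e-04]
 [ 0.00000000e+00  0.00000000e+00  0.00000000e+00  1.00000000e+00]]
0.15 [ 0.18561935 -0.64846786  0.19440718] [ 0.42596619  0.56506203 -0.42537571  0.56419254] 0.9999307911507196
```

View pics/side0.png

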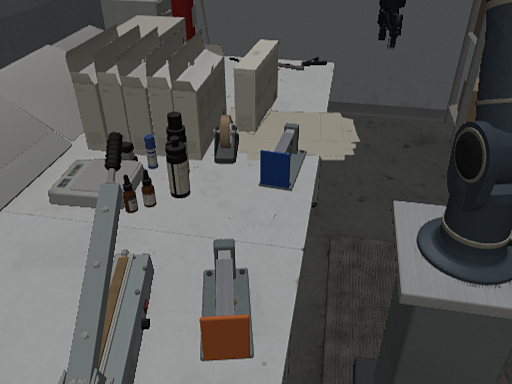

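View pics/top0.png

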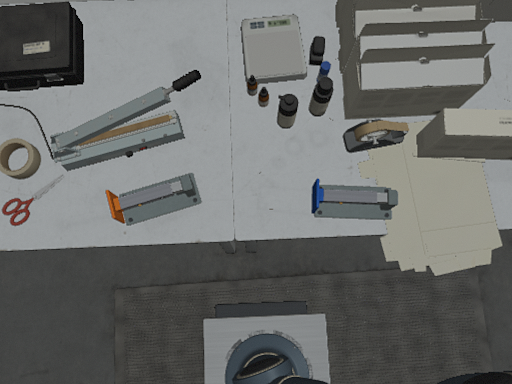

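View pics/wrist0.png

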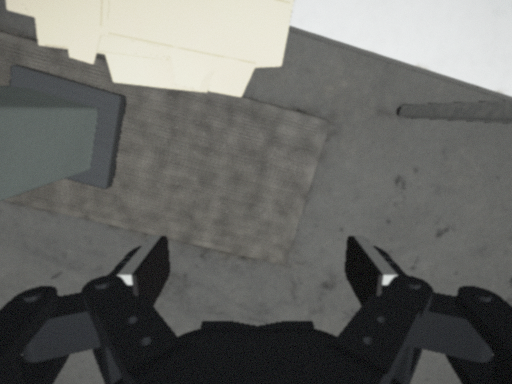

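```bash
python3 - <<'E'
import cv2,numpy as np
t=cv2.imread("pics/top0.png");s=cv2.imread("pics/side0.png")
a=cv2.resize(t[165:230,95:210],None,fx=6,fy=6,interpolation=cv2.INTER_CUBIC)
b=cv2.resize(s[230:365,190:265],None,fx=4.4,fy=4.4,interpolation=cv2.INTER_CUBIC)
cv2.imwrite("pics/ta.png",a);cv2.imwrite("pics/sb.png",b)
E
```

```text
(no output)
```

View pics/ta.png

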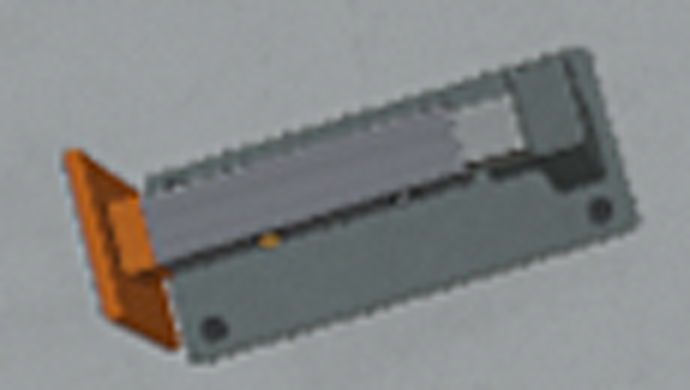

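View pics/sb.png

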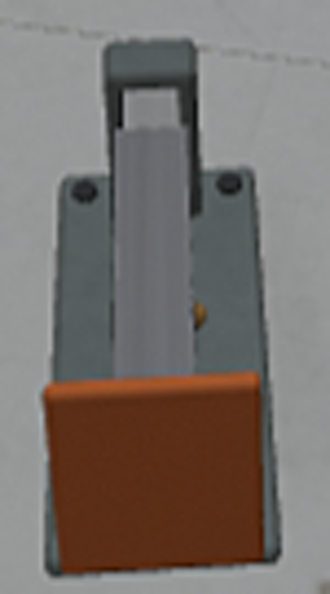

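```bash
cat > h.py <<'E'
import numpy as np,cv2
from station import r
def ray(c,uv):
    K=np.array(c["intrinsics"]);R=np.array(c["R"]);t=np.array(c["t"])
    d=R.T@np.linalg.inv(K)@np.array([uv[0],uv[1],1.]); return -R.T@t,d/np.linalg.norm(d)
def onz(c,uv,z):
    o,d=ray(c,uv);return o+d*(z-o[2])/d[2]
def tri(r1,r2):
    A=np.stack([r1[1],-r2[1]],1);s=np.linalg.lstsq(A,r2[0]-r1[0],rcond=None)[0]
    p=r1[0]+s[0]*r1[1];q=r2[0]+s[1]*r2[1];return (p+q)/2,np.linalg.norm(p-q)
def proj(c,X):
    p=np.array(c["intrinsics"])@(np.array(c["R"])@X+np.array(c["t"]));return p[:2]/p[2]
E
python3 - <<'E'
from h import *
T=r.capture("top");S=r.capture("side")
def blob(c,box,name):
    x0,y0,x1,y1=box;f=c["frame"][y0:y1,x0:x1].astype(int)
    w=np.clip(f[...,0]-f[...,2]-25,0,None)*(f[...,1]>0.5*f[...,0])
    ys,xs=np.nonzero(w);print(name,len(xs)); w=w[ys,xs]
    return np.array([(xs*w).sum(),(ys*w).sum()])/w.sum()+[x0,y0]
bt=blob(T,(132,198,150,212),"t");bs=blob(S,(231,293,243,310),"s")
P,e=tri(ray(T,bt),ray(S,bs));print(bt,bs,P,e)
print("z=.075:",onz(T,bt,.075),onz(S,bs,.075))
# tube top face in top view
f=T["frame"].astype(int); m=((f[...,2]>=f[...,1]+2)&(f[...,0]>=f[...,1]-3)&(f[...,1]>90)).astype(np.uint8)
mm=np.zeros_like(m);mm[170:225,112:185]=m[170:225,112:185]
n,l,st,cc=cv2.connectedComponentsWithStats(mm);k=1+np.argmax(st[1:,4]);print(st[k])
ct=max(cv2.findContours((l==k).astype(np.uint8),0,2)[0],key=cv2.contourArea)
pts=np.array([onz(T,p[0],.09)[:2] for p in ct])
rc=cv2.minAreaRect((pts*1000).astype(np.float32));print(rc);print(cv2.boxPoints(rc))
o=f; v=cv2.resize((T["frame"][165:230,95:210]*1)[:,:,::-1].copy(),None,fx=6,fy=6)
for p in cv2.boxPoints(rc):
    u=proj(T,np.array([*p/1000,.09])); cv2.circle(v,tuple(int(a) for a in ((u-[95,165]+.5)*6)),4,(0,0,255),-1)
cv2.imwrite("pics/box.png",np.vstack([v[:300],cv2.resize((l==k).astype(np.uint8)[165:215,95:210]*255,None,fx=6,fy=6,interpolation=0)[...,None].repeat(3,2)[:300]]))
# foot plate edges: sanity, orange plate
E
```

```text
t 7
s 12
[139.32055749 204.59930314] [234.96369637 300.63366337] [0.44164577 0.31002799 0.07841011] 0.0007575495249520682
z=.075: [0.44187899 0.31077091 0.075     ] [0.4428467  0.30698313 0.075     ]
[121 183  51  25 504]
((464.5519714355469, 288.46478271484375), (29.954872131347656, 132.59619140625), 15.086380004882812)
[[432.835   348.57962]
 [467.34647 220.55344]
 [496.26895 228.34995]
 [461.75748 356.37613]]
```

View pics/box.png

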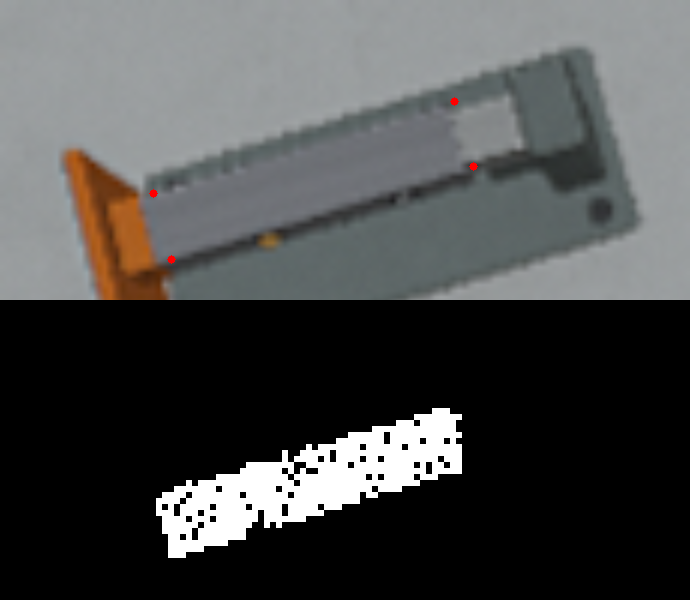

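```bash
cat >> h.py <<'E'
from scipy.spatial.transform import Rotation as Ro
def frame(th):
    return np.array([np.cos(th),np.sin(th),0]),np.array([-np.sin(th),np.cos(th),0])
def quat(th,sg):
    sx,sy=frame(th);X=np.array([0,0,-1.]);Z=sg*sx;Y=np.cross(Z,X)
    return Ro.from_matrix(np.stack([X,Y,Z],1)).as_quat()
E
python3 - <<'E'
from h import *
th=np.radians(15.09);sx,sy=frame(th);P=np.array([.444,.309,.075])
for sg in (1,-1):
    for dy,z in ((0,.2),(0,.053),(.061,.053),(.061,.2)):
        c=P+sx*.015+sy*dy;c[2]=z
        q=r.ik(c,quat(th,sg));print(sg,dy,z,None if q is None else np.round(q,2))
E
```

```text
1 0 0.2 [ 0.11  0.46 -1.04  1.77  0.43  1.16 -0.8 ]
1 0 0.053 [-0.09  0.57 -0.78  1.92  0.52  0.86 -0.88]
1 0.061 0.053 [ 0.02  0.81 -1.18  1.86  0.86  1.1  -1.23]
1 0.061 0.2 [-0.03  0.5  -1.03  1.72  0.46  1.18 -0.91]
-1 0 0.2 [ 0.18  0.52 -1.17  1.77  0.51  1.2   2.26]
-1 0 0.053 [ 0.14  0.78 -1.18  1.91  0.84  1.06  2.  ]
-1 0.061 0.053 [ 0.02  0.81 -1.18  1.86  0.86  1.1   1.91]
-1 0.061 0.2 [ 0.05  0.57 -1.17  1.72  0.55  1.23  2.14]
```

```bash
cat > a.py <<'E'
from h import *
th=np.radians(15.09);sx,sy=frame(th);P=np.array([.444,.309,.075])
s=r.state()
r.servo_line([.17,-.52,.33],max_speed=.4)
print(r.state()["t"])
r.move_ptp([.48,0,.33],quat(th,1))
c=P+sx*.015;c[2]=.21
r.move_ptp(c,quat(th,1))
s=r.state();print(s["t"],s["tcp_pos"],s["tcp_rot"],s["wrist_force"])
w=r.capture("wrist");np.save("w1.npy",np.array([dict(w=w,s=s)],dtype=object),allow_pickle=True)
cv2.imwrite("pics/w1.png",w["frame"][:,:,::-1])
E
python3 a.py
```

```text
0.8667
4.3 [0.45972646 0.31159606 0.21012061] [-0.092218    0.70088618  0.09163378  0.70132565] [-0.45205365 -0.67119875  0.47056299]
```

View pics/w1.png

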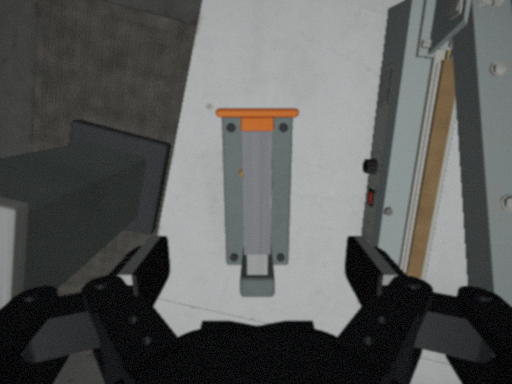

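```bash
cat > b.py <<'E'
from h import *
d=np.load("w1.npy",allow_pickle=True)[0];w=d["w"];s=d["s"]
Rt=Ro.from_quat(s["tcp_rot"]).as_matrix();M=np.array(w["tool_from_camera"]);K=np.array(w["intrinsics"])
def wz(uv,z):
    dd=Rt@M[:3,:3]@np.linalg.inv(K)@[uv[0],uv[1],1.];o=Rt@M[:3,3]+s["tcp_pos"];return o+dd*(z-o[2])/dd[2]
f=w["frame"].astype(int)
b=f[160:185,232:250];W=np.clip(b[...,0]-b[...,2]-25,0,None);ys,xs=np.nonzero(W);W=W[ys,xs]
bt=np.array([(xs*W).sum()/W.sum()+232,(ys*W).sum()/W.sum()+160]);print("n",len(xs),bt,wz(bt,.075))
for row in (150,200,230): print(row,f[row,232:282].sum(1))
m=((f[...,2]>=f[...,1]+2)).astype(np.uint8);mm=0*m;mm[125:268,230:285]=m[125:268,230:285]
mm=cv2.morphologyEx(mm,cv2.MORPH_CLOSE,np.ones((3,3)))
n,l,st,cc=cv2.connectedComponentsWithStats(mm);k=1+np.argmax(st[1:,4]);print(st[k])
ct=max(cv2.findContours((l==k).astype(np.uint8),0,2)[0],key=cv2.contourArea)
pts=np.array([wz(p[0],.09)[:2] for p in ct]);rc=cv2.minAreaRect((pts*1000).astype(np.float32));print(rc,cv2.boxPoints(rc))
cv2.imwrite("pics/w1z.png",cv2.resize(w["frame"][100:300,200:320,::-1],None,fx=3,fy=3,interpolation=2))
E
python3 b.py
```

```text
n 24 [240.6406015  173.36992481] [0.44324956 0.30711957 0.075     ]
150 [318 320 324 327 332 314 318 334 322 329 352 380 378 374 369 371 371 366
 365 374 381 368 384 377 374 380 373 358 373 360 358 355 361 360 360 358
 375 368 368 345 333 319 312 314 310 320 315 323 318 318]
200 [321 321 335 332 329 332 324 314 311 317 322 350 369 377 373 373 368 357
 361 362 375 374 386 384 376 380 372 378 363 356 366 363 370 366 364 363
 371 381 391 366 327 322 300 311 311 304 310 329 313 311]
230 [313 310 314 308 315 316 310 304 310 308 317 334 350 369 365 366 368 364
 364 362 377 363 374 373 368 366 361 357 355 356 365 373 368 355 351 358
 364 369 335 327 313 304 316 325 311 318 321 318 318 316]
[ 238  132   38  135 3763]
((467.4501647949219, 283.49310302734375), (39.437503814697266, 149.38204956054688), 13.990874290466309) [[430.2585  351.201  ]
 [466.37424 206.2505 ]
 [504.6418  215.78522]
 [468.5261  360.73572]]
```

View pics/w1z.png

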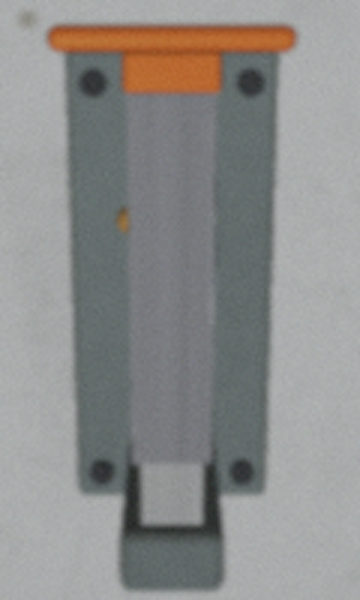

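```bash
cat >> b.py <<'E'
print('----')
c=[]
for v,a,b_ in ((150,242.0,271.2),(200,242.6,270.8),(230,243.3,270)):
    A=wz((a,v),.09);B=wz((b_,v),.09);c.append((A+B)/2);print(np.linalg.norm(A-B),c[-1])
dv=c[0]-c[2];print("th",np.arctan2(-dv[0],dv[1]))
th=np.arctan2(-dv[0],dv[1]);sx,sy=frame(th)
rear=wz((256.9,253.7),.09);print("rear",rear,"press est",rear+sy*.09-sx*.015)
bb=wz(bt,.075);print("button along from rear",(bb-rear)@sy,"side offset from centre",(bb-c[0])@sx)
E
python3 b.py | sed '1,/----/d'
```

```text
0.029651808238796443 [0.45298757 0.33809004 0.09      ]
0.029977583410719082 [0.46678785 0.2868008  0.09      ]
0.02920371905847766 [0.47559022 0.25362336 0.09      ]
th 0.26146649579653874
rear [0.48322532 0.22610848 0.09      ] press est [0.44547037 0.30917209 0.09      ]
button along from rear 0.08859131386979754 side offset from centre -0.01741282369802485
```

```bash
cat > c.py <<'E'
from h import *
th=.262;q=quat(th,1)
r.move_ptp([.4595,.3130,.12],q)
r.servo_line([.4595,.3130,.053],max_speed=.1)
print(r.state()["wrist_force"])
for o in (.55,.46):
    r.gripper_to(o,25);s=r.state();print(o,s["t"],s["gripper_width"],s["wrist_force"],s["tcp_pos"])
c=r.capture("wrist");cv2.imwrite("pics/w2.png",c["frame"][:,:,::-1])
c=r.capture("side");cv2.imwrite("pics/s2.png",cv2.resize(c["frame"][180:370,150:330,::-1],None,fx=3,fy=3))
E
python3 c.py
```

```text
[ 0.44588941 -0.20134802  0.00251265]
0.55 6.0833 0.5546294019794858 [-0.00950339 -0.19384283 -1.15522315] [0.45958491 0.31300457 0.05315373]
0.46 6.3333 0.4585185707004284 [-0.92761394  1.17688119  0.48996112] [0.45950292 0.31299442 0.05299721]
```

View pics/w2.png

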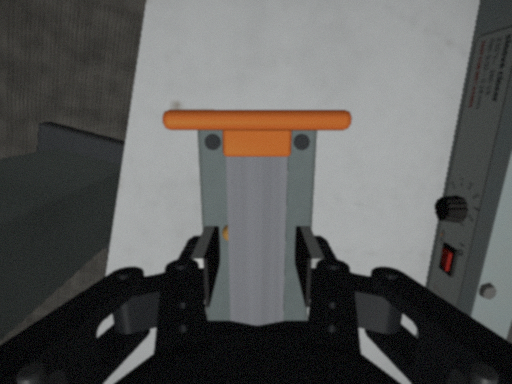

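View pics/s2.png

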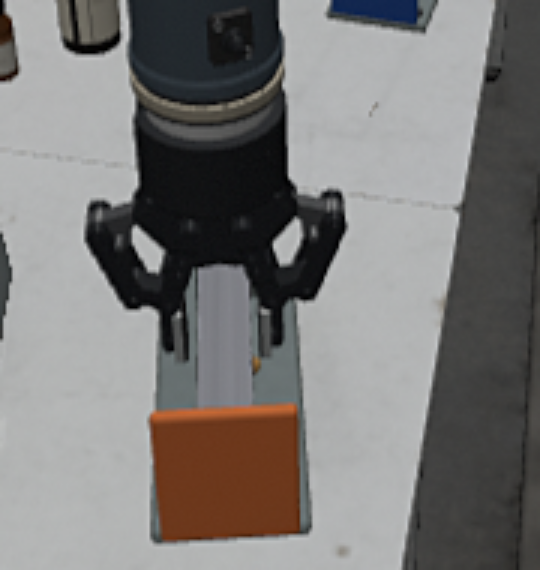

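```bash
cat > d.py <<'E'
from h import *
s=r.state();w=r.capture("wrist");S=r.capture("side")
Rt=Ro.from_quat(s["tcp_rot"]).as_matrix();M=np.array(w["tool_from_camera"]);K=np.array(w["intrinsics"])
def pw(X):
    t=Rt.T@(X-s["tcp_pos"]);c=np.linalg.inv(M)@np.append(t,1);p=K@c[:3];return p[:2]/p[2]
def wz(uv,z):
    dd=Rt@M[:3,:3]@np.linalg.inv(K)@[uv[0],uv[1],1.];o=Rt@M[:3,3]+s["tcp_pos"];return o+dd*(z-o[2])/dd[2]
sx,sy=frame(.262);T=np.array(s["tcp_pos"])
b=wz((226,232),.075);print("button rel tcp",(b-T)@sx,(b-T)@sy)
o,d=ray(S,(150+255/3,180+365/3));b=o+d*(.075-o[2])/d[2];print("side button rel",(b-T)@sx,(b-T)@sy)
for z in (.053,.064,.075,.09):
  for dy in (-.011,.011):
    X=T-sx*.0195+sy*dy;X[2]=z;print(z,dy,pw(X).round(),((proj(S,X)-[150,180])*3).round())
cv2.imwrite("pics/w3.png",cv2.resize(w["frame"][200:320,180:340,::-1],None,fx=5,fy=5,interpolation=2))
E
python3 d.py
```

```text
button rel tcp -0.017142449276932717 -0.0011427372511568468
side button rel -0.01762672140857856 0.000790771546143548
0.053 -0.011 [226. 233.] [259. 376.]
0.053 0.011 [225. 200.] [260. 406.]
0.064 -0.011 [224. 240.] [258. 362.]
0.064 0.011 [223. 206.] [259. 392.]
0.075 -0.011 [222. 248.] [258. 349.]
0.075 0.011 [221. 212.] [259. 379.]
0.09 -0.011 [219. 260.] [257. 330.]
0.09 0.011 [218. 222.] [258. 360.]
```

View pics/w3.png

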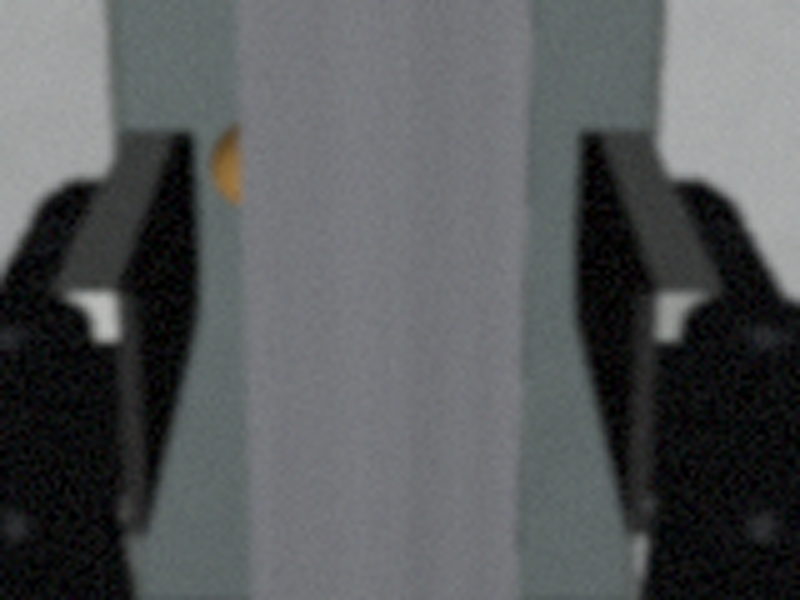

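```bash
cat > e.py <<'E'
exec(open('d.py').read().split("b=wz")[0])
def wray(uv):
    dd=Rt@M[:3,:3]@np.linalg.inv(K)@[uv[0],uv[1],1.];return Rt@M[:3,3]+s["tcp_pos"],dd/np.linalg.norm(dd)
# inner tip corners across both pads in wrist: scale from opening width
for a,b in (((218,226.4),(296.6,226.4)),((219,262),(295.5,262))):
    for wd in (.037,.039,.041):
        o,d1=wray(a);_,d2=wray(b);L=wd/np.linalg.norm(d1/(d1@(d1+d2))-d2/(d2@(d1+d2)))
        p=o+d1*L/(d1@(d1+d2));print(wd,(p-T)@sx,(p-T)@sy,p[2])
p,e=tri(wray((218,226.4)),ray(S,(236,298.8)));print((p-T)@sx,(p-T)@sy,p[2],e)
cv2.imwrite("pics/s3.png",cv2.resize(S["frame"][270:325,190:270,::-1],None,fx=9,fy=9,interpolation=2))
E
python3 e.py
```

```text
0.037 -0.01767571596374277 0.01367617755472597 0.10282052571121128
0.039 -0.01866768194997602 0.010821239673583378 0.09583294918101687
0.041 -0.019659647936209328 0.007966301792440799 0.08884537265082243
0.037 -0.01768688276822946 -0.004387308366732559 0.10380010536138123
0.039 -0.018679452365516092 -0.008218650892278311 0.09686547908254736
0.041 -0.019672021962802728 -0.012049993417824064 0.08993085280371349
-0.01948128457643041 0.00852385029120923 0.09022582729726907 3.630988720120137e-05
```

View pics/s3.png

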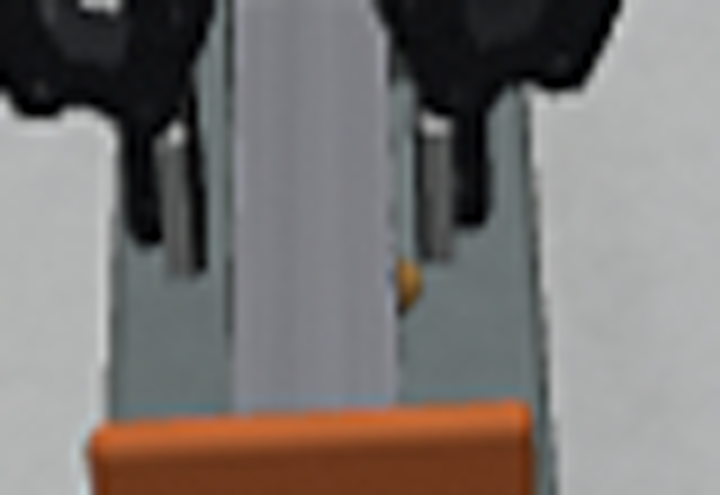

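```bash
cat > f.py <<'E'
from h import *
r.servo_line([.4595,.3130,.026],max_speed=.05)
s=r.state();print(s["t"],s["tcp_pos"],s["wrist_force"])
w=r.capture("wrist");S=r.capture("side")
a=cv2.resize(w["frame"][190:310,180:340,::-1],None,fx=2.5,fy=2.5,interpolation=2)
b=cv2.resize(S["frame"][270:330,190:270,::-1],None,fx=5,fy=5,interpolation=2)
cv2.imwrite("pics/f.png",np.hstack([a,b]))
E
python3 f.py
```

```text
7.325 [0.45913621 0.31286109 0.02572745] [-0.32084551 -0.00418552  0.13907319]
```

View pics/f.png

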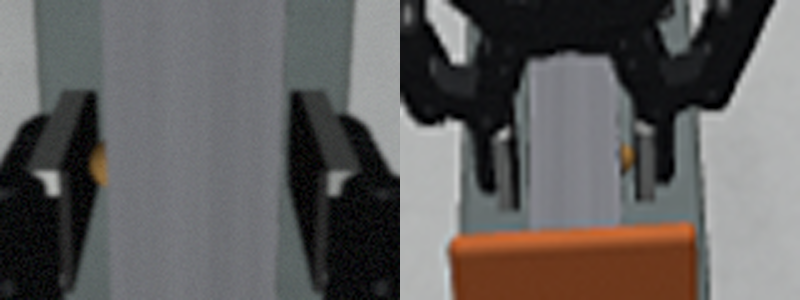

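```bash
cat > g.py <<'E'
from h import *
r.servo_line([.4595,.3130,.0215],max_speed=.05)
s=r.state();print(s["t"],s["tcp_pos"],s["wrist_force"])
r.gripper_to(0.0,30);r.wait(.2)
s=r.state();print(s["t"],s["tcp_pos"],s["wrist_force"],s["gripper_width"]*85)
w=r.capture("wrist");S=r.capture("side")
a=cv2.resize(w["frame"][190:310,180:340,::-1],None,fx=2.5,fy=2.5,interpolation=2)
b=cv2.resize(S["frame"][270:330,190:270,::-1],None,fx=5,fy=5,interpolation=2)
cv2.imwrite("pics/g.png",np.hstack([a,b]))
E
python3 g.py
```

```text
7.675 [0.45921561 0.31300417 0.02124006] [-1.12344632  0.32935572 -0.91465031]
8.1083 [0.45925562 0.31310851 0.02157785] [-3.15673269  0.02391853  1.20689593] 29.3915516106558
```

View pics/g.png

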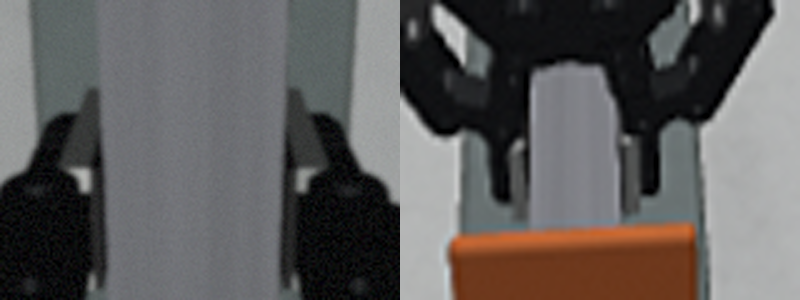

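Pads are 29.4 mm apart on the 30 mm tube, so the button is flush. Now I pull.

```bash
cat > p.py <<'E'
from h import *
sx,sy=frame(.262);p0=np.array([.4595,.3130,.0215])
for d in (.01,.03,.05,.058,.0612):
    r.servo_line(p0+sy*d,max_speed=.04);s=r.state();F=np.array(s["wrist_force"])
    print(d,round(s["t"],2),"moved",round((np.array(s["tcp_pos"])-p0)@sy,4),"F",(F@sx).round(1),(F@sy).round(1),F[2].round(1),round(s["gripper_width"]*85,2))
w=r.capture("wrist");S=r.capture("side")
a=cv2.resize(w["frame"][100:310,180:340,::-1],None,fx=2,fy=2,interpolation=2)
b=cv2.resize(S["frame"][230:370,180:280,::-1],None,fx=3,fy=3,interpolation=2)
cv2.imwrite("pics/p.png",np.hstack([a,b]))
E
python3 p.py
```

```text
0.01 8.61 moved 0.0098 F -3.8 0.3 1.9 29.31
0.03 9.26 moved 0.0298 F -4.4 -1.4 5.0 29.3
0.05 9.91 moved 0.0503 F -4.2 -0.3 4.3 29.64
0.058 10.26 moved 0.0591 F -4.1 1.8 1.5 29.64
0.0612 10.51 moved 0.0613 F -4.6 1.2 3.7 29.16
```

View pics/p.png

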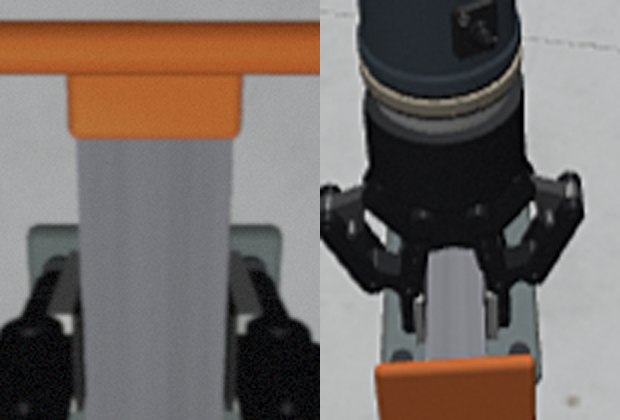

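```bash
cat > q.py <<'E'
from h import *
sx,sy=frame(.262);p0=np.array([.4595,.3130,.0215])+sy*.0612
r.gripper_to(.75);s=r.state();print(s["t"],s["wrist_force"],s["gripper_width"])
r.servo_line(p0+[0,0,.2],max_speed=.15)
s=r.state();print(s["t"],s["tcp_pos"],s["wrist_force"])
w=r.capture("wrist");S=r.capture("side");T=r.capture("top")
np.save("w1.npy",np.array([dict(w=w,s=s)],dtype=object),allow_pickle=True)
cv2.imwrite("pics/q1.png",cv2.resize(w["frame"][90:290,180:340,::-1],None,fx=3,fy=3,interpolation=2))
b=cv2.resize(S["frame"][230:380,180:280,::-1],None,fx=4,fy=4,interpolation=2)
cv2.imwrite("pics/q2.png",b)
cv2.imwrite("pics/q3.png",T["frame"][:,:,::-1])
E
python3 q.py
```

```text
11.0333 [-0.67170486 -0.55172703  0.15056745] 0.7497727159889707
12.5167 [0.44333245 0.37156973 0.22050662] [-0.47504949  0.01790734  0.95273568]
```

View pics/q1.png

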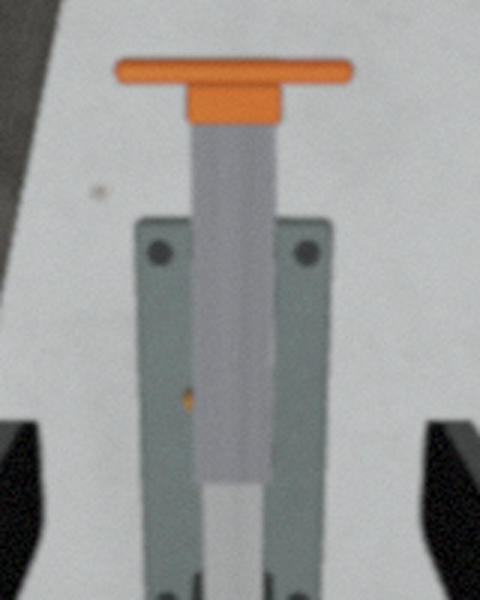

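View pics/q2.png

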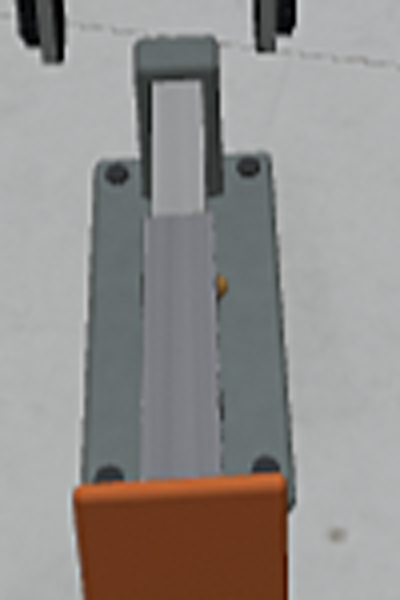

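View pics/q3.png

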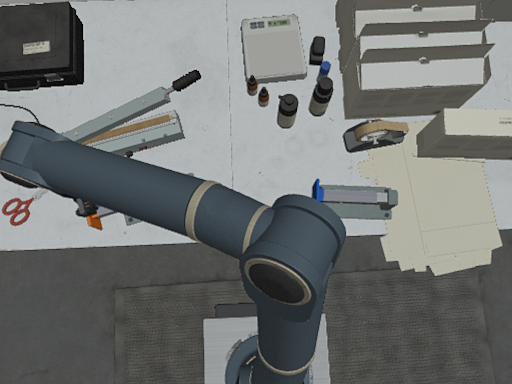

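```bash
cat > v.py <<'E'
exec(open('b.py').read().split("f=w[")[0])
sx,sy=frame(.262);f=w["frame"].astype(int)
b=f[205:240,236:250];W=np.clip(b[...,0]-b[...,2]-25,0,None);ys,xs=np.nonzero(W);W=W[ys,xs]
bt=np.array([(xs*W).sum()/W.sum()+236,(ys*W).sum()/W.sum()+205])
rear=wz((257.3,250.6),.09);B=wz(bt,.075);print(len(xs),bt,B,"button-rear",(B-rear)@sy,"side",(B-rear)@sx)
E
python3 v.py; python3 -c "
from station import r
s=r.state();print(s['t'],s['wrist_force'])
r.close_job()"
```

```text
16 [242.18541667 223.39375   ] [0.44308593 0.30681918 0.075     ] button-rear 0.02760661158188222 side -0.01785670906037974
12.6667 [-0.00473393  0.5592034  -0.65490065]
the job is handed in; nothing more can be done
```

The orange stop is lengthened: its tube is out about 60 mm and its button has popped out through the second hole. I handed the job in at about 12.7 s, well under the 29 s limit, and no verdict is reported.

**What I did:** I found the stop in the top, side and wrist views; it stands turned 0.262 rad. I pinched the tube across the button until the pads stood 29.4 mm apart, which puts the button flush. Then I pulled 61.3 mm along the slide axis, let go and lifted clear. Wrist force while pinching and pulling stayed under about 7 N.

**Last checks:**
- **Tube:** the distance from the button to the tube's rear end, measured the same way both times, went from 88.6 mm to 27.6 mm. That is about 61 mm of travel, with an error of 1 to 2 mm.
- **Button:** it stands out beside the tube again, with its centre 17.9 mm from the tube's centre line, against 17.4 mm before the pull.
- **Blue stop:** I never went near it, and it looks unchanged in the final top view.
- **Robot:** it was clear of everything at hand-in, with under 1 N at the wrist.

**What disagreed:** with the jaws partly closed, the wrist and side views both put the fingertips about 37 mm behind the stated TCP. I lowered the TCP to z = 0.0215 m by what I saw, instead of the 0.053 m I had worked out from the stated geometry. The top and wrist views also differed by up to about 3 mm on the stop's position, and I gripped midway between them.

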